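# Pack the parts boxes into the sloped bench rack

### The arm

A 6-joint arm with a two-finger parallel gripper is mounted at the origin on the work surface. World frame = base frame: x ahead of the robot, y to its left, z up, the work surface at z = 0. Lengths are in m, angles in rad, forces in N, time in s.
With the tool pointing down it reaches from about 0.35 to 0.975 m from the base axis. Payload 4.9 kg.
Tool frame: the origin (TCP) lies between the finger pads; the fingertips stand 14 mm ahead of it and the grasp point (between the pads) lies 5 mm behind it (tips_ahead is the distance from the TCP to the fingertips, in m); z points along the fingers, y is the line along which they close (so a half turn about z gives the same grasp; the last joint's range is limited). The gripper opens to 85 mm and grips with 20 to 120 N. Pads are 22 mm wide; open, the fingers measure 114 mm over their backs; the gripper's body (76 mm by 85 mm) begins 54 mm behind the grasp point. The pads swing forward as they close: fully open they stand 13 mm farther back than shut.
Start: joints at [-1.276, 0.053, 1.613, -0, 1.476, -0.119], TCP at [0.251, -0.572, 0.245] pointing down, gripper open.
Joint ranges: [-3.01, 3.01], [-1.01, 2.22], [0.06, 2.58], [-1.02, 4.17], [0.09, 2.62], [-3.14, 3.14]. Speed limits (rad/s): [2.57, 2.57, 3.14, 3.14, 3.14, 3.14].

### API

Orientations are given as a unit quaternion [w, x, y, z].
In Python, from plant import * gives the robot as it stands. The module is installed in compiled form; this text tells all that it offers.
- The arm moves only by the tool play_rows, never from a script. Its arguments are lists of equal length, an entry for each row: "linear": the shift along the world's x, y, z in m, a list of three; "turn": the turn about the world's z in degrees. A call has 1 to 8 rows; each row shifts and turns the commanded pose from where the row before left it; what a row does not reach is not made up. A row lasts 1/8 s, in which the tool goes at most 62.5 mm and 10.7 degrees, less where a joint would pass 70% of its speed; a pose out of reach is approached as far as the arm can. A call is refused whole if a number of a shift passes 0.0625 or a number of a turn 10.7, either way. A call with a gripper value outside its range is refused whole. "hand" is the finger opening in m, from 0 to 0.0854, set as the call begins (left out, the last holds). The fingers move at their own pace and stop on an object; the grip force is fixed at half the most. Time passes only in rows, so rows that do not move let the fingers close. It gives the time, the measured TCP pose, the force, the opening and the grip force at its end, in the units of the state.
- state(): the state, without advancing time (a new reading comes with each control period).
- grab_frame(name): name is "side" or "top"; returns the picture (400x640x3 uint8, red, green, blue); there is no depth.
- camera_info(name): a dict with "camera_matrix" (3x3 intrinsics, pixels), "distortion" ([k1, k2, p1, p2, k3] as OpenCV has them; the pictures are not rectified), "origin" and "attitude" of the camera in the world. Camera axes: x right, y down, z forward; pixel columns grow to the right and rows downward; lengths in m; the calibration is good to about 2 mm. A picture is of the moment at which its call begins. camera_info takes no time and is no camera call.
- job_done(): hands the job in; it is judged then, once.
Trained networks look in the newest picture that a camera, given by its name, has taken for a name from the list of things; names that differ only in an ending like _2 or _b are one class to them, and where a whole thing is asked for, a point or a joint stands for the part that bears it (a point fixed in the world has none). Each returns a list of dicts, best first, with "p" (0 to 1); they miss things now and then, are a little off and sometimes report something else, mostly with a low value. They report only what shows in the picture. A call takes as long as a camera call.
- trace(camera, thing): "region" (400x640 bool, what is visible of it) and "location" ([column, row] in pixels, amid what is visible of it).
The state is a dict: "time": time; "joint_pos": joint angles; "joint_vel": joint speeds; "joint_efforts": joint torques, N m; "tool_pos": TCP position; "tool_rot": TCP orientation; "contact_force": force on the tool from outside, world axes, zero at the start; "ft_torque": the same for the moment, N m; "gripper_width": opening from 0.0 (shut) to 1.0 (fully open); "grasp_force": force on a finger pad.
Only numpy, scipy, OpenCV 4.12 (cv2) and the standard library are available. Lean on these libraries where they do the work, as an engineer would, in place of code of your own. Each camera call takes 0.05 s, during which the arm holds its last target. There are 200 camera calls.

### The job

Load the three grey parts boxes into the sloped rack under the light bar as one tight row along its lower lip, the 56 mm sides running up the slope: first the widest, pushed fully home into the corner between the lip and the taller end wall (the left one seen from the robot), and let go, then the middle one pushed up against it and let go, then the narrowest against that. All must sit flat on the tray's floor, square, with no gaps. Do not knock the light bar, and leave everything else on the bench where it stands.

Things in the scene. Friction and masses are not known exactly. Their poses are not given: they have to be found in the camera images.
- tray: grey metal tray, fixed, floor sloping 30 degrees. Origin: the reference corner, where floor, inner face of the lower lip and inner face of the tall end stop meet, 50 mm above the bench. x runs up the slope, away from the robot; y along the lip and out through the end stop (so the row lies on the -y side); z is square to the floor, up and leaning towards the robot. Walls 4 mm thick.
- tray_mid (a point): middle of the tray's floor, axes as the tray's: inside it measures 105 mm along x by 157 mm along y, open along z. The lower lip, upper lip and the low end (-y) are 12 mm high, the tall end stop (+y) 30 mm. In the finished row the box centres lie, from the reference corner, at x 28, z 23 and y -36 (widest), -93 (middle), -128 (narrowest) mm.
- lamp: fixed light bar over the upper part of the tray, 36 x 224 x 18 mm, long along the tray's y; origin at the middle of its underside, 262 mm above the bench and, measured level, 60 mm beyond the lower lip. A tool pointing straight down into the row meets it; one leaning with the slope passes below.
- rack: the fixed stand that carries tray and light bar: origin on the bench below the middle of the lower lip, x level away from the robot. Its two 14 mm square posts stand at x 113, y +105 and -105 mm and rise to 282 mm.
- wide_c (a point): centre (half-way up) of the widest of three lidded grey plastic parts boxes, each 56 mm deep (its x), 46 mm tall (its z); this one is 72 mm wide (its y). It starts upright on the bench (centre 23 mm up), away from the others. The two ends are alike, either may face the robot. Rigid, 70 to 300 g.
- middle_c (a point): centre (half-way up) of the middle one of three lidded grey plastic parts boxes, each 56 mm deep (its x), 46 mm tall (its z); this one is 42 mm wide (its y). It starts upright on the bench (centre 23 mm up), away from the others. The two ends are alike, either may face the robot. Rigid, 70 to 300 g.
- narrow_c (a point): centre (half-way up) of the narrowest of three lidded grey plastic parts boxes, each 56 mm deep (its x), 46 mm tall (its z); this one is 28 mm wide (its y). It starts upright on the bench (centre 23 mm up), away from the others. The two ends are alike, either may face the robot. Rigid, 70 to 300 g.
- bottle: blue plastic spray bottle, 48 mm across, 150 mm tall; not part of the job, stays where it is. Origin: centre of its underside.
- jar: squat glass jar with steel cap, 52 mm across, 65 mm tall; not part of the job, stays where it is. Origin: centre of its underside.
- spool: small black spool standing on end, 50 mm across, 32 mm tall; not part of the job, stays where it is. Origin: centre of its underside.
- driver: screwdriver lying on the bench, about 150 mm long; not part of the job, stays where it is. Origin: within its outline, at its underside.
- cup: clear lidded drink cup with a straw, 90 mm across, 122 mm tall (straw to 190 mm); not part of the job, stays where it is. Origin: centre of its underside.
- pliers: small pliers lying on the bench, about 145 mm long, 10 mm thick; not part of the job, stays where it is. Origin: within its outline, at its underside.

How it is judged:
By the outcome, as a careful person would: the job done as asked, in the order asked, and still so for the second after the job is handed in, with the robot touching nothing.
It also fails if it takes over 72 s, if anything falls off the work surface, if the arm or the gripper's body presses on something with over 40 N, if the wrist force passes 120 N, or if a joint passes its speed limit or range.

## Working session

There is one attempt and no reset: what is moved stays moved. The work goes in short steps, Python scripts to look and compute and a tool call to move; the robot and the scene stay as the last step left them, time stands still between calls to the robot, and variables do not carry over. Pictures are saved under pics/ and viewed, at most 10 in all, crops included, and the job is handed in when it is done.

Besides the shell and the picture viewer there is one more tool, called as name([rows], argument=value, ...), one row to a line, values as JSON. play_rows: Moves the arm, as the interface text tells. Its arguments: {"type":"object","properties":{"linear":{"type":"array","items":{"type":"array","items":{"type":"number"}}},"turn":{"type":"array","items":{"type":"number"}},"hand":{"type":"number"}},"required":["linear","turn"]}

```bash
mkdir -p pics
cat > h.py <<'E'
from plant import *
import numpy as np, cv2
from scipy.spatial.transform import Rotation as R
def cam(n):
    c=camera_info(n); q=np.array(c["attitude"],float)
    M=q if q.shape==(3,3) else R.from_quat(q[[1,2,3,0]]).as_matrix()
    return np.array(c["camera_matrix"],float),np.array(c["distortion"],float),np.array(c["origin"],float),M
def ray(n,px):
    K,d,o,M=cam(n); p=cv2.undistortPoints(np.array(px,float).reshape(-1,1,2),K,d)[:,0]
    return o,np.c_[p,np.ones(len(p))]@M.T
def onplane(n,px,z):
    o,r=ray(n,px); return o+r*((z-o[2])/r[:,2])[:,None]
def proj(n,P):
    K,d,o,M=cam(n); C=(np.array(P,float).reshape(-1,3)-o)@M
    return cv2.projectPoints(C,np.zeros(3),np.zeros(3),K,d)[0][:,0]
def snap(n,f=None,crop=None,s=1):
    im=grab_frame(n)
    if f:
        v=im if crop is None else im[crop[1]:crop[3],crop[0]:crop[2]]
        cv2.imwrite("pics/"+f,cv2.resize(v,None,fx=s,fy=s,interpolation=cv2.INTER_CUBIC)[:,:,::-1])
    return im
E
python3 - <<'E'
from h import *
for n in("top","side"):
    i=camera_info(n); print(n,np.round(i["camera_matrix"],1).tolist(),np.round(i["origin"],3),np.round(cam(n)[3],3).tolist(),i["distortion"])
    snap(n,n+"0.png",s=1.25)
for t in ["wide_c","middle_c","narrow_c","tray","lamp","rack","bottle","jar","spool","driver","cup","pliers"]:
    for n in("top","side"):
        r=trace(n,t)
        for k in r[:3]: print(t,n,round(k["p"],2),np.round(k["location"]),k["region"].sum())
E
```

```text
top [[416.6, 0.0, 319.6], [0.0, 416.6, 192.9], [0.0, 0.0, 1.0]] [0.27  0.03  1.408] [[0.017, -0.975, 0.222], [-1.0, -0.017, 0.002], [0.002, -0.222, -0.975]] [-0.07482473  0.          0.          0.          0.        ]
side [[484.7, 0.0, 318.8], [0.0, 484.7, 204.2], [0.0, 0.0, 1.0]] [0.196 0.878 1.114] [[-0.935, -0.252, 0.247], [-0.353, 0.673, -0.65], [-0.002, -0.696, -0.718]] [-0.02506583  0.          0.          0.          0.        ]
wide_c top 0.7 [410. 228.] 437
wide_c top 0.27 [351. 193.] 168
wide_c side 0.66 [365. 177.] 446
middle_c top 0.62 [387. 180.] 251
middle_c side 0.84 [311. 183.] 345
middle_c side 0.26 [234. 357.] 1749
narrow_c top 0.6 [359. 237.] 163
narrow_c side 0.62 [356. 219.] 313
narrow_c side 0.27 [276. 252.] 2414
tray top 0.87 [284. 181.] 1622
tray side 0.83 [275. 250.] 2303
lamp top 0.88 [281. 161.] 909
lamp side 0.79 [258. 202.] 1066
rack top 0.66 [282. 176.] 3623
rack top 0.28 [279. 159.] 965
rack side 0.66 [268. 246.] 5730
rack side 0.42 [307. 141.] 463
rack side 0.32 [260. 201.] 1030
bottle top 0.77 [429. 156.] 271
bottle side 0.63 [306. 144.] 474
jar top 0.7 [279. 158.] 952
jar side 0.77 [339. 148.] 310
jar side 0.73 [307. 214.] 214
spool top 0.47 [350. 192.] 194
spool side 0.76 [307. 214.] 245
driver top 0.76 [386. 260.] 171
driver side 0.52 [389. 206.] 191
cup top 0.89 [188. 195.] 744
cup side 0.61 [236. 355.] 1661
pliers top 0.54 [213. 257.] 214
pliers side 0.64 [329. 366.] 446
```

View pics/top0.png

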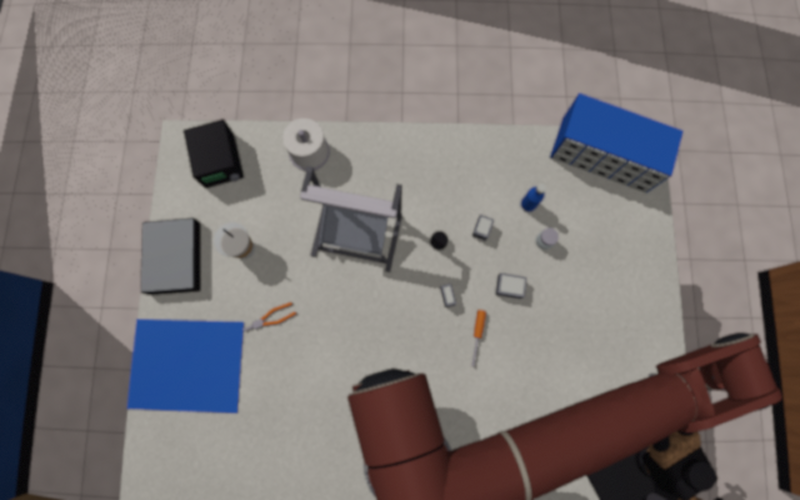

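View pics/side0.png

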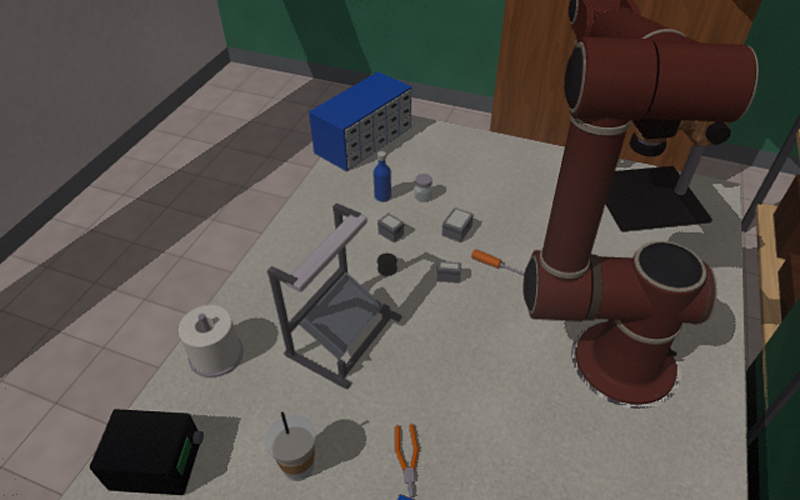

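```bash
cat >> h.py <<'E'
from scipy.optimize import minimize
S=4
def mask(n,P):
    p=proj(n,P); h=cv2.convexHull((p+.5).astype(np.float32))[:,0]
    m=np.zeros((400*S,640*S),np.uint8); cv2.fillConvexPoly(m,np.round(h*S*16-8).astype(np.int32),1,shift=4); return m>0
def cub(lo,hi): return np.array([[x,y,z] for x in(lo[0],hi[0]) for y in(lo[1],hi[1]) for z in(lo[2],hi[2])])
def up(r): return np.kron(r,np.ones((S,S),bool))
def rz(a): return R.from_euler("z",a).as_matrix()
def iou(a,b): return (a&b).sum()/max(1,(a|b).sum())
def best(n,t,near=None):
    r=trace(n,t)
    if near is not None: r=[k for k in r if np.hypot(*(np.array(k["location"])-near))<25]
    return up(r[0]["region"]) if r else None
TR=np.array([[np.cos(np.pi/6),0,-.5],[0,1,0],[.5,0,np.cos(np.pi/6)]])
E
cat > fit.py <<'E'
from h import *
for n in("top","side"): grab_frame(n)
D=dict(wide_c=(.072,(410,228)),middle_c=(.042,(387,180)),narrow_c=(.028,(359,237)))
for t,(w,px) in D.items():
    ms={n:best(n,t) for n in("top","side")}
    c0=onplane("top",[px],.03)[0]; B=cub([-.028,-w/2,0],[.028,w/2,.046])
    f=lambda v:-sum(iou(mask(n,B@rz(v[2]).T+[v[0],v[1],0]),m) for n,m in ms.items())
    rs=[minimize(f,[c0[0],c0[1],a],method="Nelder-Mead",options=dict(initial_simplex=np.array([[c0[0],c0[1],a],[c0[0]+.01,c0[1],a],[c0[0],c0[1]+.01,a],[c0[0],c0[1],a+.3]]),maxiter=70)) for a in(-1.2,-.6,0,.6,1.2)]
    rs.sort(key=lambda r:r.fun)
    for r in rs[:3]: print(t,np.round(r.x[:2],4),round(np.degrees(r.x[2]),1),round(-r.fun,3))
lm={n:best(n,"lamp") for n in("top","side")}; tm={n:best(n,"tray") for n in("top","side")}
L=cub([.042,-.112,.262],[.078,.112,.280]); T=cub([-.004,-.161,-.004],[.109,.004,.012])@TR.T+[0,.0785,.05]
def f(v):
    s=0
    for n in lm:
        a=mask(n,L@rz(v[2]).T+[v[0],v[1],0]); b=mask(n,T@rz(v[2]).T+[v[0],v[1],0])&~a
        s-=iou(a,lm[n])+iou(b,tm[n])
    return s
c0=onplane("top",[(281,161)],.27)[0]-[.06,0,0]
for a in(-.15,.0):
    x=np.array([c0[0],c0[1],a]); r=minimize(f,x,method="Nelder-Mead",options=dict(initial_simplex=np.array([x,x+[.02,0,0],x+[0,.02,0],x+[0,0,.15]]),maxiter=80))
    print("rack",np.round(r.x[:2],4),np.degrees(r.x[2]),-r.fun,[round(iou(mask(n,L@rz(r.x[2]).T+[r.x[0],r.x[1],0]),lm[n]),2) for n in lm])
for t,z,px in [("bottle",.1,(429,156)),("jar",.06,None),("spool",.03,(350,192)),("cup",.11,(188,195)),("driver",.01,(386,260)),("pliers",.01,(213,257))]:
    if t=="jar": px=(549/1.25,238/1.25)
    print(t,np.round(onplane("top",[px],z)[0],3))
s=state(); print(s["time"],s["tool_pos"],R.from_quat(np.array(s["tool_rot"])[[1,2,3,0]]).as_matrix().round(3).tolist(),s["gripper_width"])
E
time python3 fit.py
```

```text
wide_c [ 0.4677 -0.2688] -8.3 1.865
wide_c [ 0.4678 -0.2682] -8.1 1.864
wide_c [ 0.4673 -0.2681] 99.7 1.544
middle_c [ 0.6289 -0.1942] -22.2 1.784
middle_c [ 0.6296 -0.1944] -22.1 1.782
middle_c [ 0.629  -0.1942] -22.3 1.781
narrow_c [ 0.439  -0.0987] 15.8 1.643
narrow_c [ 0.4388 -0.0985] 15.7 1.642
narrow_c [ 0.4388 -0.0985] 15.7 1.641Traceback (most recent call last):
  File "fit.py", line 21, in <module>
    x=np.array([c0[0],c0[1],a]); r=minimize(f,x,method="Nelder-Mead",options=dict(initial_simplex=np.array([x,x+[.02,0,0],x+[0,.02,0],x+[0,0,.15]]),maxiter=80))
                                   ~~~~~~~~^^^^^^^^^^^^^^^^^^^^^^^^^^^^^^^^^^^^^^^^^^^^^^^^^^^^^^^^^^^^^^^^^^^^^^^^^^^^^^^^^^^^^^^^^^^^^^^^^^^^^^^^^^^^^^^^^^^^^
    res = _minimize_neldermead(fun, x0, args, callback, bounds=bounds,
                               **options)
    fsim[k] = func(sim[k])
              ~~~~^^^^^^^^
    fx = function(np.copy(x), *(wrapper_args + args))
  File "fit.py", line 17, in f
    s-=iou(a,lm[n])+iou(b,tm[n])
                    ~~~^^^^^^^^^
  File "h.py", line 30, in iou
    def iou(a,b): return (a&b).sum()/max(1,(a|b).sum())
                          ~^~
TypeError: unsupported operand type(s) for &: 'bool' and 'NoneType'

real	0m19.651s
user	0m12.507s
sys	0m4.923s
```

```bash
python3 - <<'E'
s=open('h.py').read()
s=s.replace('''    r=trace(n,t)
    if near''','''    r=trace(n,t)
    for _ in range(2):
        if not r: grab_frame(n); r=trace(n,t)
    if near''')
open('h.py','w').write(s)
f=open('fit.py').read()
a=f.index('D=dict'); b=f.index('lm={')
f2=f[:a]+f[b:]
f2=f2.replace('def f(v):','E=cub([-.004,0,-.004],[.109,.004,.030])@TR.T+[0,.0785,.05]\ndef f(v):').replace('b=mask(n,T@rz(v[2]).T+[v[0],v[1],0])&~a','b=(mask(n,T@rz(v[2]).T+[v[0],v[1],0])|mask(n,E@rz(v[2]).T+[v[0],v[1],0]))&~a')
open('fitrack.py','w').write(f2)
E
python3 fitrack.py
```

```text
rack [0.5627 0.1605] -10.002090342165358 3.5716963650127957 [np.float64(0.87), np.float64(0.81)]
rack [0.5627 0.1604] -9.957829995633206 3.5723264126469743 [np.float64(0.87), np.float64(0.81)]
bottle [ 0.699 -0.328  0.1  ]
jar [ 0.592 -0.368  0.06 ]
spool [ 0.588 -0.071  0.03 ]
cup [0.551 0.455 0.11 ]
driver [ 0.363 -0.193  0.01 ]
pliers [0.362 0.385 0.01 ]
2.2 [ 0.25130144 -0.57225009  0.24532735] [[0.916, 0.402, -0.0], [0.402, -0.916, -0.0], [-0.0, 0.0, -1.0]] 0.9947378383569665
```

play_rows([
  [0.026,0.038,-0.015],
  [0.026,0.038,-0.015],
  [0.026,0.038,-0.015],
  [0.026,0.038,-0.015],
  [0.026,0.038,-0.015],
  [0.026,0.038,-0.015],
  [0.026,0.038,-0.015],
  [0.026,0.038,-0.015],
], turn=[-4,-4,-4,-4,-4,-4,-4,-4], hand=0.0854)

```text
time: 3.2
tool_pos: [0.4601, -0.267, 0.1251]
tool_rot: [0.0, 0.997, -0.073, 0.0]
contact_force: [0.1, -0.5, -0.6]
gripper_width: 1.002
grasp_force: 0.0
```

play_rows([
  [0,0,-0.03],
  [0,0,-0.03],
  [0,0,-0.025],
  [0,0,-0.02],
  [0,0,0],
], turn=[0,0,0,0,0])

```text
time: 3.82
tool_pos: [0.4581, -0.2672, 0.0186]
tool_rot: [-0.001, 0.997, -0.072, -0.002]
contact_force: [-0.3, -0.6, -0.3]
gripper_width: 1.0
grasp_force: 0.0
```

play_rows([
  [0,0,0],
  [0,0,0],
  [0,0,0],
  [0,0,0],
], turn=[0,0,0,0], hand=0.06)

```text
time: 4.32
tool_pos: [0.46, -0.2688, 0.0214]
tool_rot: [0.001, 0.997, -0.072, 0.001]
contact_force: [0.3, -0.5, 4.3]
gripper_width: 0.83
grasp_force: 71.6
```

Run:
```python
from h import *
a=snap("side"); b=snap("top")
cv2.imwrite("pics/g1.png",np.hstack([cv2.resize(a[120:240,300:420],(400,400),interpolation=2),cv2.resize(b[165:285,350:470],(400,400),interpolation=2)])[:,:,::-1])
s=state();print(s["tool_pos"],s["gripper_width"],s["grasp_force"])
```

```text
[ 0.45996707 -0.2688313   0.02143272] 0.8309720955665735 71.82749032974243
```

View pics/g1.png

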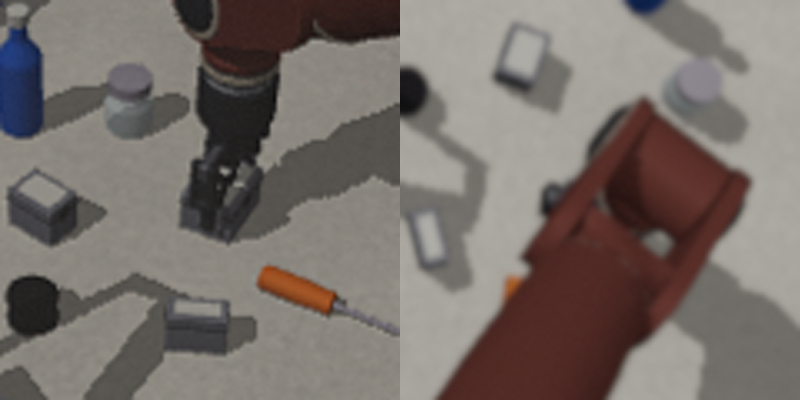

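Run:
```python
from h import *
a=snap("side"); t=np.array([.460,-.2688,.0214]); M=rz(np.radians(-8.4))
x0,y0,x1,y1=300,20,460,220; v=cv2.resize(a[y0:y1,x0:x1],None,fx=3,fy=3,interpolation=2)
for z in(.05,.1,.15,.178,.196,.25):
    for f in(-.05,0,.05):
        p=(proj("side",t+M@[f,0,0]+[0,0,z])[0]-[x0,y0]+.5)*3
        cv2.circle(v,tuple(int(k) for k in p),2,(0,255,0) if f==0 else (255,255,0),-1)
    cv2.putText(v,str(int(z*1000)),(int(p[0])-60,int(p[1])),0,.35,(0,255,255))
cv2.imwrite("pics/w1.png",v[:,:,::-1])
```

```text
(no output)
```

View pics/w1.png

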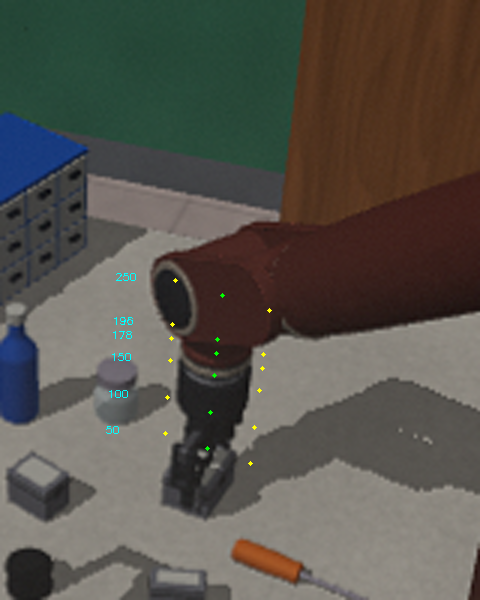

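play_rows([
  [0,0,0],
  [0,0,0],
  [0,0,0],
  [-0.008,0.001,0.002],
  [0,0,0],
], turn=[0,0,0,0,0], hand=0.08)

```text
time: 5.1
tool_pos: [0.4506, -0.267, 0.0222]
tool_rot: [-0.0, 0.997, -0.072, -0.0]
contact_force: [0.4, -0.6, 0.6]
gripper_width: 0.936
grasp_force: 0.0
```

play_rows([
  [0,0,0],
  [0,0,0],
  [0,0,0],
  [0,0,0],
  [0,0,0.03],
  [0,0,0.05],
  [0,0,0.05],
  [0,0,0],
], turn=[0,0,0,0,0,0,0,0], hand=0.06)

```text
time: 6.1
tool_pos: [0.4535, -0.2688, 0.1567]
tool_rot: [0.002, 0.997, -0.072, 0.004]
contact_force: [0.6, -0.4, -2.4]
gripper_width: 0.836
grasp_force: 70.5
```

play_rows([
  [0.0093,0.057,0],
  [0.0093,0.057,0],
  [0.0093,0.057,0],
  [0.0093,0.057,0],
  [0.0093,0.057,0],
  [0.0093,0.057,0],
  [0.0093,0.057,0],
  [0.0093,0.057,0],
], turn=[-0.2,-0.2,-0.2,-0.2,-0.2,-0.2,-0.2,-0.2])

```text
time: 7.1
tool_pos: [0.5241, 0.1905, 0.1492]
tool_rot: [0.001, 0.996, -0.086, -0.002]
contact_force: [1.0, 0.1, -1.8]
gripper_width: 0.835
grasp_force: 70.6
```

play_rows([
  [0,0,0],
  [0,0,0],
], turn=[0,0])

```text
time: 7.35
tool_pos: [0.5242, 0.1885, 0.1498]
tool_rot: [0.001, 0.996, -0.086, -0.002]
contact_force: [0.1, -0.3, -3.0]
gripper_width: 0.834
grasp_force: 71.0
```

```bash
cat >> h.py <<'E'
RK=np.array([.5627,.1605]);YW=np.radians(-10)
def pos():
    s=state(); p=np.array(s["tool_pos"]); q=np.array(s["tool_rot"]); m=R.from_quat(q[[1,2,3,0]]).as_matrix()
    d=rz(-YW)[:2,:2]@(p[:2]-RK)
    f=rz(-YW)@np.array(s["contact_force"])
    print("t",round(s["time"],2),"h,y,z mm",np.round([*d*1e3,p[2]*1e3],1),"yaw",round(np.degrees(np.arctan2(m[1,0],m[0,0])),1),"F(h,y,z)",np.round(f,1),"w",round(s["gripper_width"]*85.4,1),"g",round(s["grasp_force"],1))
def go(h,y,z):  # rack mm -> world delta
    p=np.array(state()["tool_pos"]); w=RK+rz(YW)[:2,:2]@(np.array([h,y])/1e3); print("need",np.round(np.r_[w,z/1e3]-p,4))
E
python3 - <<'E'
from h import *
pos(); go(-39,20.5,100)
a=snap("side")
from fitrack import f
E
sed -i 's/^for n in("top","side"): grab_frame(n)$/&/' fitrack.py
```

```text
t 7.35 h,y,z mm [-42.7  20.9 149.8] yaw -9.8 F(h,y,z) [ 0.2 -0.2 -3. ] w 71.2 g 71.0
need [ 0.0036 -0.001  -0.0498]
rack [0.5635 0.16  ] -9.555174127349812 2.317995862011613 [np.float64(0.77), np.float64(0.49)]
rack [0.5633 0.1598] -9.477527332899694 2.31844423992716 [np.float64(0.77), np.float64(0.5)]
bottle [ 0.699 -0.328  0.1  ]
jar [ 0.592 -0.368  0.06 ]
spool [ 0.588 -0.071  0.03 ]
cup [0.551 0.455 0.11 ]
driver [ 0.363 -0.193  0.01 ]
pliers [0.362 0.385 0.01 ]
7.7 [0.52577612 0.18794114 0.15234271] [[0.985, -0.173, 0.0], [-0.173, -0.985, 0.0], [0.0, -0.0, -1.0]] 0.8342059328191356
```

play_rows([
  [0.001,0,-0.03],
  [0.001,0,-0.025],
  [0,0,-0.008],
  [0,0,0],
  [0,0,0],
], turn=[0,0,0,0,0])

```text
time: 8.32
tool_pos: [0.5287, 0.1889, 0.0908]
tool_rot: [-0.0, 0.996, -0.086, 0.001]
contact_force: [0.8, 0.8, -2.9]
gripper_width: 0.833
grasp_force: 71.0
```

```bash
python3 -c "
from h import *
pos()"
```

```text
t 8.32 h,y,z mm [-38.4  22.1  90.8] yaw -9.9 F(h,y,z) [ 0.6  0.9 -2.9] w 71.1 g 71.0
```

play_rows([
  [0,0,-0.0065],
  [-0.004,0.0007,-0.005],
  [-0.004,0.0007,-0.005],
  [0,0,0],
], turn=[0,0,0,0])

```text
time: 8.82
tool_pos: [0.5253, 0.1898, 0.0794]
tool_rot: [-0.0, 0.996, -0.086, 0.007]
contact_force: [-0.4, -6.1, 16.8]
gripper_width: 0.831
grasp_force: 74.8
```

play_rows([
  [-0.0027,0.0005,-0.0057],
  [-0.0027,0.0005,-0.0057],
  [0,0,0],
  [0,0,0],
], turn=[0,0,0,0])

```text
time: 9.32
tool_pos: [0.5181, 0.1911, 0.0669]
tool_rot: [0.0, 0.996, -0.086, 0.004]
contact_force: [-6.0, -4.8, 18.1]
gripper_width: 0.829
grasp_force: 83.1
```

```bash
python3 -c "
from h import *
pos(); snap('side','p1.png',(220,170,340,270),6)"
```

```text
t 9.32 h,y,z mm [-49.2  22.4  66.9] yaw -9.9 F(h,y,z) [-5.1 -5.7 18.1] w 70.8 g 83.1
```

View pics/p1.png

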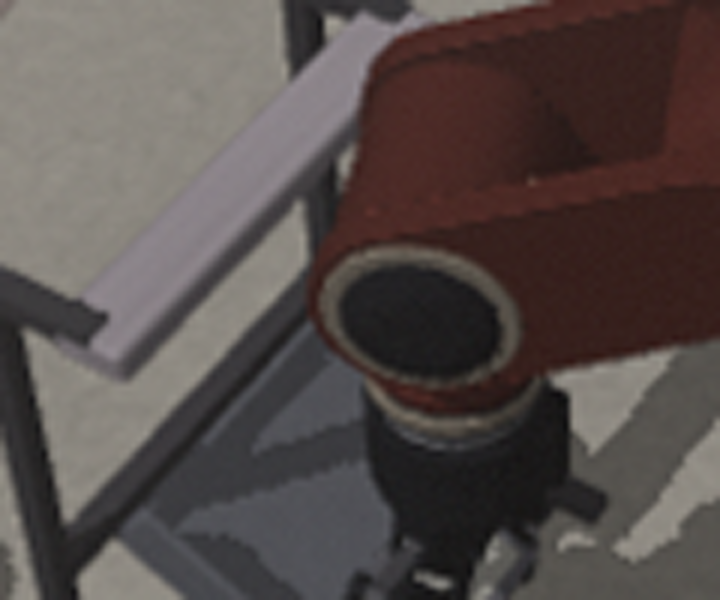

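play_rows([
  [-0.0025,0.0004,-0.005],
  [0,0,0],
  [0,0,0],
  [-0.01,0.0018,0.02],
  [0,0,0.03],
  [0,0,0],
  [0,0,0],
], turn=[0,0,0,0,0,0,0])

```text
time: 10.25
tool_pos: [0.5013, 0.1933, 0.1054]
tool_rot: [0.0, 0.996, -0.086, -0.001]
contact_force: [-0.0, 0.2, -1.9]
gripper_width: 0.836
grasp_force: 84.1
```

```bash
python3 -c "
from h import *
pos(); snap('side','p2.png',(240,200,340,275),7)"
```

```text
t 10.25 h,y,z mm [-66.2  21.6 105.4] yaw -9.9 F(h,y,z) [-0.1  0.2 -1.9] w 71.4 g 84.1
```

View pics/p2.png

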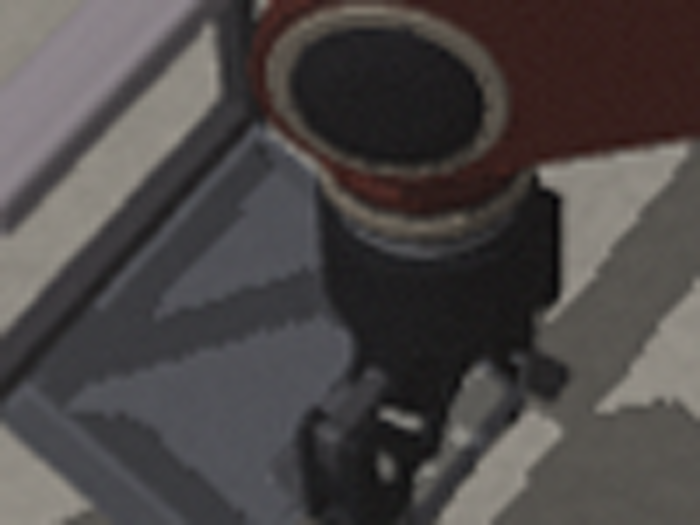

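play_rows([
  [0.0157,-0.0028,0],
  [0.0158,-0.0028,0],
  [0.0158,-0.0027,-0.01],
  [0,0,0],
  [0.0044,-0.0008,-0.0078],
  [0.002,-0.0004,-0.0035],
  [0,0,0],
  [0,0,0],
], turn=[0,0,0,0,0,0,0,0])

```text
time: 11.3
tool_pos: [0.5554, 0.184, 0.0853]
tool_rot: [-0.0, 0.996, -0.086, 0.0]
contact_force: [0.4, -0.3, -2.3]
gripper_width: 0.836
grasp_force: 84.0
```

```bash
python3 -c "
from h import *
pos(); go(-7.6,20.5,74.6)"
```

```text
t 11.3 h,y,z mm [-11.3  21.9  85.3] yaw -9.9 F(h,y,z) [ 0.5 -0.2 -2.3] w 71.4 g 84.0
need [ 0.0034 -0.002  -0.0107]
```

play_rows([
  [0.001,-0.0002,-0.002],
  [0.001,-0.0002,-0.002],
  [0.001,-0.0002,-0.0015],
  [0,0,0],
  [0,0,0],
], turn=[0,0,0,0,0])

```text
time: 11.92
tool_pos: [0.5585, 0.1833, 0.0796]
tool_rot: [-0.0, 0.996, -0.086, 0.0]
contact_force: [-0.7, -0.4, -2.2]
gripper_width: 0.835
grasp_force: 84.0
```

play_rows([
  [0.001,-0.0002,-0.002],
  [0,0,-0.002],
  [0,0,0],
  [0,0,0],
], turn=[0,0,0,0])

```text
time: 12.42
tool_pos: [0.5595, 0.1831, 0.0755]
tool_rot: [0.0, 0.996, -0.086, -0.0]
contact_force: [-0.2, 0.3, -3.0]
gripper_width: 0.827
grasp_force: 84.0
```

```bash
python3 -c "
from h import *
pos()"
```

```text
t 12.43 h,y,z mm [-7.1 21.7 75.5] yaw -9.9 F(h,y,z) [-0.2  0.3 -3. ] w 70.6 g 84.0
```

play_rows([
  [0,0,-0.0015],
  [0,0,-0.0015],
  [0,0,0],
  [0,0,0],
], turn=[0,0,0,0])

```text
time: 12.92
tool_pos: [0.5597, 0.1831, 0.0748]
tool_rot: [0.0, 0.996, -0.086, 0.0]
contact_force: [-8.1, -1.1, 9.1]
gripper_width: 0.83
grasp_force: 85.6
```

play_rows([
  [0,0,-0.0015],
  [0,0,-0.0015],
  [0,0,0],
  [0,0,0],
], turn=[0,0,0,0])

```text
time: 13.42
tool_pos: [0.5595, 0.1832, 0.0728]
tool_rot: [0.0, 0.996, -0.086, -0.0]
contact_force: [-12.9, -1.7, 14.4]
gripper_width: 0.831
grasp_force: 87.3
```

play_rows([
  [-0.0017,0.0003,-0.001],
  [-0.0017,0.0003,-0.001],
  [0,0,0],
  [0,0,0],
], turn=[0,0,0,0])

```text
time: 13.92
tool_pos: [0.5594, 0.1832, 0.0723]
tool_rot: [0.0, 0.996, -0.086, 0.004]
contact_force: [-3.8, -3.5, 13.2]
gripper_width: 0.831
grasp_force: 87.0
```

```bash
python3 -c "
from h import *
pos()"
```

```text
t 13.93 h,y,z mm [-7.2 21.8 72.3] yaw -9.9 F(h,y,z) [-3.2 -4.1 13.2] w 71.0 g 87.0
```

play_rows([
  [0,0,-0.002],
  [0,0,-0.001],
  [0,0,0],
  [0,0,0],
], turn=[0,0,0,0])

```text
time: 14.42
tool_pos: [0.5594, 0.1833, 0.0718]
tool_rot: [0.001, 0.996, -0.086, 0.003]
contact_force: [-13.3, -3.9, 27.1]
gripper_width: 0.828
grasp_force: 88.8
```

play_rows([
  [0,0,0],
  [0,0,0],
  [0,0,0],
  [0,0,0],
], turn=[0,0,0,0], hand=0.079)

```text
time: 14.92
tool_pos: [0.5558, 0.1836, 0.064]
tool_rot: [0.0, 0.996, -0.086, -0.0]
contact_force: [0.4, -0.0, -0.9]
gripper_width: 0.925
grasp_force: 0.0
```

```bash
python3 -c "
from h import *
pos()"
```

```text
t 14.93 h,y,z mm [-10.8  21.6  64. ] yaw -9.9 F(h,y,z) [ 0.4  0.  -0.9] w 79.0 g 0.0
```

play_rows([
  [-0.003,0,0.025],
  [-0.003,0,0.03],
  [-0.003,0,0.025],
  [0,-0.028,0],
  [-0.002,-0.029,0],
  [0,0,0],
], turn=[0,0,0,0,0,0])

```text
time: 15.68
tool_pos: [0.5449, 0.1255, 0.1443]
tool_rot: [0.0, 0.996, -0.087, -0.0]
contact_force: [0.3, -0.3, 0.0]
gripper_width: 0.927
grasp_force: 0.0
```

play_rows([
  [0,0,0],
  [0,0,0],
  [0,0,0],
  [0,0,0],
], turn=[0,0,0,0], hand=0)

```text
time: 16.18
tool_pos: [0.5451, 0.1271, 0.1446]
tool_rot: [-0.0, 0.996, -0.086, -0.0]
contact_force: [-0.6, 0.4, -0.3]
gripper_width: 0.069
grasp_force: 0.0
```

```bash
python3 -c "
from h import *
pos(); go(-5,-35,82)
snap('side','q1.png',(230,200,330,275),7)"
```

```text
t 16.18 h,y,z mm [-11.5 -36.  144.6] yaw -9.9 F(h,y,z) [-0.7  0.3 -0.3] w 5.9 g 0.0
need [ 0.0066 -0.0002 -0.0626]
```

View pics/q1.png

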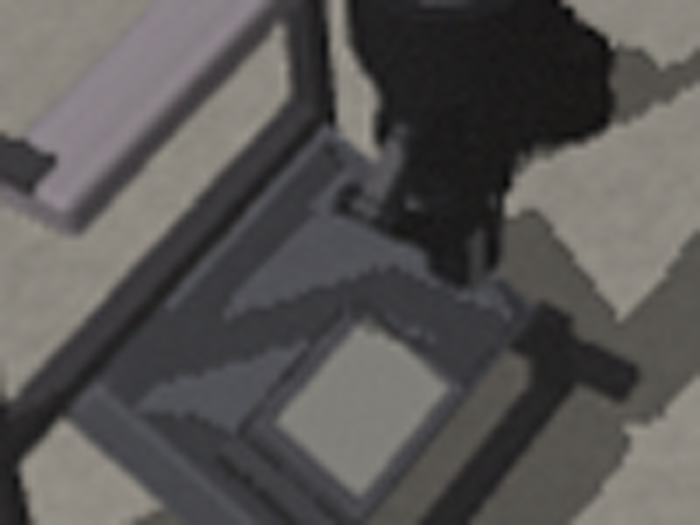

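play_rows([
  [0.0033,0,-0.03],
  [0.0033,0,-0.027],
  [0,0,-0.005],
  [0,0,0],
], turn=[0,0,0,0])

```text
time: 16.73
tool_pos: [0.5517, 0.1267, 0.0828]
tool_rot: [-0.0, 0.996, -0.086, -0.0]
contact_force: [0.1, 0.2, 1.0]
gripper_width: -0.003
grasp_force: 0.0
```

play_rows([
  [0.0007,0.004,0],
  [0.0007,0.004,0],
  [0.0007,0.004,0],
  [0.0007,0.004,0],
  [0.0007,0.004,0],
  [0,0,0],
], turn=[0,0,0,0,0,0])

```text
time: 17.48
tool_pos: [0.5552, 0.1472, 0.0825]
tool_rot: [-0.0, 0.996, -0.086, -0.0]
contact_force: [0.8, -2.1, 0.3]
gripper_width: 0.005
grasp_force: 0.4
```

```bash
python3 -c "
from h import *
pos()"
```

```text
t 17.48 h,y,z mm [ -5.1 -14.4  82.5] yaw -9.9 F(h,y,z) [ 1.2 -2.   0.3] w 0.4 g 0.4
```

play_rows([
  [0.0005,0.003,0],
  [0.0005,0.003,0],
  [0,0,0],
  [0,0,0],
], turn=[0,0,0,0])

```text
time: 17.98
tool_pos: [0.5558, 0.1531, 0.0822]
tool_rot: [-0.0, 0.996, -0.086, -0.0]
contact_force: [0.5, -0.1, -1.0]
gripper_width: 0.004
grasp_force: 0.1
```

play_rows([
  [0.0004,0.002,0],
  [0.0004,0.002,0],
  [0,0,0],
  [0,0,0],
], turn=[0,0,0,0])

```text
time: 18.48
tool_pos: [0.5562, 0.155, 0.0822]
tool_rot: [0.002, 0.996, -0.086, -0.001]
contact_force: [-3.0, -7.7, 2.3]
gripper_width: -0.002
grasp_force: 4.3
```

```bash
python3 -c "
from h import *
pos()"
```

```text
t 18.48 h,y,z mm [-5.5 -6.6 82.2] yaw -9.9 F(h,y,z) [-1.7 -8.1  2.3] w -0.2 g 4.3
```

play_rows([
  [0.0003,0.002,0],
  [0,0,0],
  [0,0,0],
], turn=[0,0,0])

```text
time: 18.85
tool_pos: [0.5562, 0.155, 0.0823]
tool_rot: [0.004, 0.996, -0.086, -0.002]
contact_force: [-5.3, -15.6, 4.2]
gripper_width: -0.002
grasp_force: 8.0
```

play_rows([
  [-0.001,-0.006,0],
  [-0.001,-0.006,0],
  [-0.004,-0.004,0.03],
  [-0.02,0,0.05],
  [-0.02,0,0.05],
], turn=[0,0,0,0,0], hand=0)

```text
time: 19.48
tool_pos: [0.5105, 0.1429, 0.2136]
tool_rot: [-0.0, 0.996, -0.086, -0.0]
contact_force: [0.1, 0.3, 0.1]
gripper_width: 0.003
grasp_force: 0.0
```

```bash
python3 -c "
from h import *
pos()"; sed -n 1,12p fit.py >fb.py; sed -i 's/^D=.*/import sys\nD=dict(wide_c=(.072,(410,228)),middle_c=(.042,(387,180)),narrow_c=(.028,(359,237)))\nD={k:D[k] for k in D if k in sys.argv[1:]}/' fb.py; python3 fb.py middle_c narrow_c
```

```text
t 19.48 h,y,z mm [-48.3 -26.4 213.6] yaw -9.9 F(h,y,z) [0.1 0.4 0.1] w 0.2 g 0.0
middle_c [ 0.6289 -0.1961] -21.5 0.843
middle_c [ 0.6281 -0.1959] -20.6 0.842
middle_c [ 0.6279 -0.1957] -21.4 0.842
narrow_c [ 0.4381 -0.0979] 11.5 1.716
narrow_c [ 0.4386 -0.0979] 12.1 1.714
narrow_c [ 0.4384 -0.098 ] 10.3 1.714
```

play_rows([
  [0.003,-0.055,0],
  [0.003,-0.055,0],
  [0.003,-0.055,0],
  [0.003,-0.055,-0.022],
  [0.003,-0.055,-0.022],
  [0.0296,-0.019,-0.022],
  [0.0296,-0.019,-0.022],
  [0.0296,-0.019,-0.022],
], turn=[-1.5,-1.5,-1.5,-1.5,-1.5,-1.5,-1.5,-1.6], hand=0.065)

```text
time: 21.08
tool_pos: [0.6158, -0.1903, 0.1013]
tool_rot: [-0.0, 0.981, -0.191, -0.0]
contact_force: [0.3, 0.0, 0.7]
gripper_width: 0.764
grasp_force: 0.0
```

play_rows([
  [0,0,0],
  [0,0,0],
], turn=[0,0])

```text
time: 21.32
tool_pos: [0.6148, -0.1891, 0.1025]
tool_rot: [-0.0, 0.982, -0.191, -0.0]
contact_force: [0.0, -0.9, 0.2]
gripper_width: 0.764
grasp_force: 0.0
```

```bash
python3 -c "
from h import *
pos(); p=np.array(state()['tool_pos']); print(np.round(np.array([.6143,-.1892,.027])-p,4))"
```

```text
t 21.32 h,y,z mm [ 112.  -335.2  102.5] yaw -22.0 F(h,y,z) [ 0.2 -0.8  0.2] w 65.2 g 0.0
[-0.0005 -0.0001 -0.0755]
```

play_rows([
  [0,0,-0.03],
  [0,0,-0.03],
  [0,0,-0.0155],
  [0,0,0],
], turn=[0,0,0,0])

```text
time: 21.82
tool_pos: [0.6143, -0.1887, 0.0267]
tool_rot: [-0.0, 0.982, -0.191, -0.001]
contact_force: [0.5, 0.4, 0.8]
gripper_width: 0.76
grasp_force: 0.0
```

play_rows([
  [0,0,0],
  [0,0,0],
  [0,0,0],
  [0,0,0],
  [0,0,0],
], turn=[0,0,0,0,0], hand=0.03)

```text
time: 22.45
tool_pos: [0.6166, -0.1899, 0.0293]
tool_rot: [0.0, 0.982, -0.191, 0.002]
contact_force: [-0.1, 0.8, 5.9]
gripper_width: 0.483
grasp_force: 62.5
```

play_rows([
  [0,0,0.04],
  [0,0,0.05],
  [-0.01,0,0.04],
  [0,0,0],
], turn=[0,0,0,0])

```text
time: 22.95
tool_pos: [0.6071, -0.1903, 0.162]
tool_rot: [0.001, 0.982, -0.191, 0.004]
contact_force: [-0.2, 0.1, -1.5]
gripper_width: 0.48
grasp_force: 61.8
```

```bash
python3 -c "
from h import *
pos(); go(-39,-34.5,120)"
```

```text
t 22.95 h,y,z mm [ 104.6 -337.8  162. ] yaw -22.0 F(h,y,z) [-0.2  0.1 -1.5] w 41.0 g 61.8
need [-0.0888  0.3236 -0.042 ]
```

play_rows([
  [-0.0296,0.0194,0],
  [-0.0296,0.0194,0],
  [-0.0296,0.0194,0],
  [0,0.0531,0],
  [0,0.0531,0],
  [0,0.0531,-0.01],
  [0,0.0531,-0.01],
  [0,0.0531,-0.01],
], turn=[1.5,1.5,1.5,1.5,1.5,1.5,1.5,1.5])

```text
time: 23.95
tool_pos: [0.5149, 0.136, 0.1248]
tool_rot: [0.0, 0.996, -0.087, -0.001]
contact_force: [0.5, -0.7, -0.7]
gripper_width: 0.483
grasp_force: 61.7
```

play_rows([
  [0,0,-0.01],
  [0,0,-0.01],
  [0,0,-0.01],
  [0,0,0],
  [0,0,0],
], turn=[0,0,0,0,0])

```text
time: 24.58
tool_pos: [0.5166, 0.1337, 0.0973]
tool_rot: [-0.0, 0.996, -0.088, 0.0]
contact_force: [0.1, 0.1, -0.9]
gripper_width: 0.482
grasp_force: 61.8
```

```bash
python3 -c "
from h import *
pos(); go(-39,-34.5,94)"
```

```text
t 24.57 h,y,z mm [-40.7 -34.4  97.3] yaw -10.1 F(h,y,z) [ 0.1  0.1 -0.9] w 41.2 g 61.8
need [ 0.0017 -0.0004 -0.0033]
```

play_rows([
  [0,0,-0.009],
  [-0.004,0.0007,-0.005],
  [-0.004,0.0007,-0.005],
  [0,0,0],
], turn=[0,0,0,0])

```text
time: 25.08
tool_pos: [0.5128, 0.1355, 0.0833]
tool_rot: [-0.0, 0.996, -0.087, 0.005]
contact_force: [-1.8, -2.6, 14.4]
gripper_width: 0.48
grasp_force: 66.0
```

play_rows([
  [-0.0027,0.0005,-0.0057],
  [-0.0027,0.0005,-0.0057],
  [-0.0025,0.0004,-0.005],
  [0,0,0],
  [0,0,0],
], turn=[0,0,0,0,0])

```text
time: 25.7
tool_pos: [0.5045, 0.1372, 0.0663]
tool_rot: [-0.0, 0.996, -0.087, 0.005]
contact_force: [-2.6, -1.2, 14.3]
gripper_width: 0.482
grasp_force: 75.5
```

play_rows([
  [-0.01,0.0018,0.02],
  [0,0,0.025],
  [0,0,0],
  [0,0,0],
], turn=[0,0,0,0])

```text
time: 26.2
tool_pos: [0.49, 0.1389, 0.1057]
tool_rot: [0.0, 0.996, -0.087, -0.0]
contact_force: [0.4, -0.2, -1.8]
gripper_width: 0.482
grasp_force: 73.5
```

```bash
python3 -c "
from h import *
pos(); go(-18,-34.5,99)"
```

```text
t 26.2 h,y,z mm [-67.9 -33.9 105.7] yaw -10.0 F(h,y,z) [ 0.4 -0.2 -1.8] w 41.1 g 73.5
need [ 0.049  -0.0092 -0.0067]
```

play_rows([
  [0.0163,-0.003,0],
  [0.0163,-0.003,0],
  [0.0163,-0.003,-0.006],
  [0.0037,-0.0007,-0.0065],
  [0.0037,-0.0007,-0.0065],
  [0,0,0],
  [0,0,0],
], turn=[0,0,0,0,0,0,0])

```text
time: 27.08
tool_pos: [0.5461, 0.1286, 0.0895]
tool_rot: [0.0, 0.996, -0.087, -0.002]
contact_force: [-8.4, -1.0, 13.1]
gripper_width: 0.488
grasp_force: 75.2
```

play_rows([
  [0.001,-0.0002,-0.002],
  [0.001,-0.0002,-0.002],
  [0,0,0],
  [0,0,0],
], turn=[0,0,0,0])

```text
time: 27.58
tool_pos: [0.5483, 0.1282, 0.0888]
tool_rot: [0.001, 0.996, -0.087, -0.002]
contact_force: [-17.5, -2.6, 29.6]
gripper_width: 0.482
grasp_force: 78.1
```

```bash
python3 -c "
from h import *
pos()"
```

```text
t 27.57 h,y,z mm [ -8.6 -34.3  88.8] yaw -10.0 F(h,y,z) [-16.7  -5.6  29.6] w 41.2 g 78.1
```

```bash
python3 -c "
from h import *
p=proj('side',[.548,.128,.09])[0]; print(p); x,y=int(p[0]),int(p[1])
snap('side','r1.png',(x-50,y-40,x+50,y+35),8)"
```

```text
[295.84405192 247.98068955]
```

View pics/r1.png

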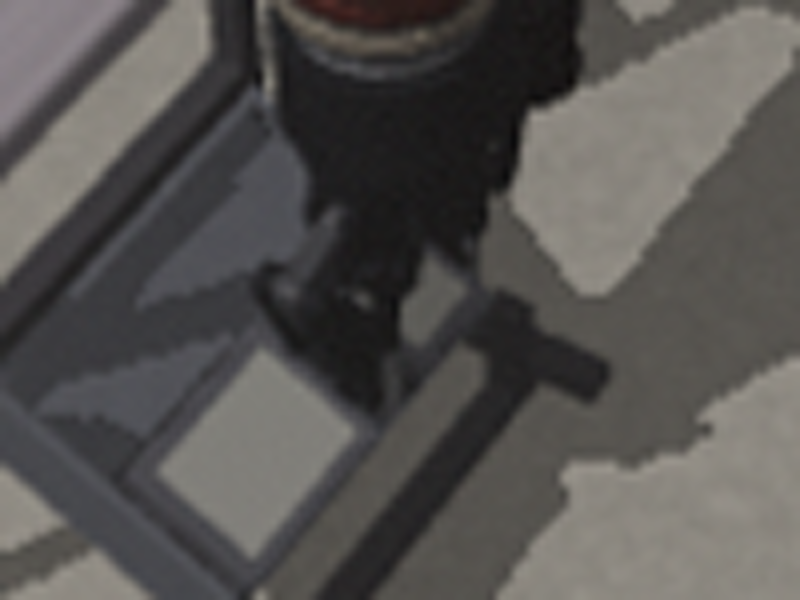

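play_rows([
  [-0.0017,0.0003,0],
  [-0.0017,0.0003,-0.001],
  [-0.0017,0.0003,-0.001],
  [0,0,0],
  [0,0,0],
], turn=[0,0,0,0,0])

```text
time: 28.25
tool_pos: [0.5477, 0.1284, 0.0889]
tool_rot: [0.001, 0.996, -0.087, 0.004]
contact_force: [-6.6, -5.7, 27.5]
gripper_width: 0.482
grasp_force: 77.8
```

```bash
python3 -c "
from h import *
pos()"
```

```text
t 28.25 h,y,z mm [ -9.2 -34.3  88.9] yaw -10.0 F(h,y,z) [-5.5 -6.7 27.5] w 41.2 g 77.8
```

play_rows([
  [-0.001,0.0002,0.003],
  [-0.002,0.0004,0],
  [-0.002,0.0004,-0.001],
  [0,0,0],
  [0,0,0],
], turn=[0,0,0,0,0])

```text
time: 28.88
tool_pos: [0.5397, 0.1303, 0.0851]
tool_rot: [-0.0, 0.996, -0.087, 0.001]
contact_force: [-0.2, 0.3, 8.2]
gripper_width: 0.482
grasp_force: 75.7
```

```bash
python3 -c "
from h import *
pos()"
```

```text
t 28.88 h,y,z mm [-17.4 -33.7  85.1] yaw -10.0 F(h,y,z) [-0.2  0.2  8.2] w 41.2 g 75.7
```

play_rows([
  [-0.002,0.0003,-0.001],
  [-0.002,0.0003,-0.001],
  [0,0,0],
  [0,0,0],
], turn=[0,0,0,0])

```text
time: 29.38
tool_pos: [0.5358, 0.131, 0.0832]
tool_rot: [-0.0, 0.996, -0.087, 0.001]
contact_force: [-0.0, 0.6, 8.4]
gripper_width: 0.48
grasp_force: 75.8
```

```bash
python3 -c "
from h import *
pos()"
```

```text
t 29.38 h,y,z mm [-21.3 -33.7  83.2] yaw -10.0 F(h,y,z) [-0.1  0.6  8.4] w 41.0 g 75.8
```

play_rows([
  [0.003,-0.0005,0.01],
  [0.006,-0.001,0.006],
  [0.0045,-0.0008,0],
  [0.0035,-0.0006,-0.004],
  [0,0,0],
  [0,0,0],
], turn=[0,0,0,0,0,0])

```text
time: 30.12
tool_pos: [0.5512, 0.1277, 0.0932]
tool_rot: [0.0, 0.996, -0.087, -0.001]
contact_force: [-1.7, -0.0, -0.6]
gripper_width: 0.484
grasp_force: 74.8
```

```bash
python3 -c "
from h import *
pos()"
```

```text
t 30.12 h,y,z mm [ -5.6 -34.3  93.2] yaw -10.0 F(h,y,z) [-1.6 -0.3 -0.6] w 41.3 g 74.8
```

play_rows([
  [0.001,-0.0002,-0.003],
  [0.001,-0.0002,-0.003],
  [0,0,-0.002],
  [0,0,0],
  [0,0,0],
], turn=[0,0,0,0,0])

```text
time: 30.75
tool_pos: [0.5537, 0.1274, 0.0858]
tool_rot: [-0.0, 0.996, -0.087, 0.0]
contact_force: [0.0, 0.3, -2.0]
gripper_width: 0.481
grasp_force: 74.8
```

play_rows([
  [0,0,-0.0015],
  [0,0,-0.0015],
  [0,0,0],
  [0,0,0],
], turn=[0,0,0,0])

```text
time: 31.25
tool_pos: [0.5537, 0.1274, 0.0832]
tool_rot: [-0.0, 0.996, -0.087, 0.0]
contact_force: [-2.7, 0.1, 4.3]
gripper_width: 0.479
grasp_force: 75.0
```

```bash
python3 -c "
from h import *
pos()"
```

```text
t 31.25 h,y,z mm [ -3.1 -34.2  83.2] yaw -10.0 F(h,y,z) [-2.7 -0.4  4.3] w 40.9 g 75.0
```

play_rows([
  [-0.0017,0.0003,-0.0015],
  [-0.0017,0.0003,-0.001],
  [-0.0017,0.0003,-0.001],
  [0,0,0],
  [0,0,0],
], turn=[0,0,0,0,0])

```text
time: 31.88
tool_pos: [0.5529, 0.1277, 0.0824]
tool_rot: [-0.0, 0.996, -0.087, 0.006]
contact_force: [5.2, -1.8, 6.1]
gripper_width: 0.485
grasp_force: 75.4
```

```bash
python3 -c "
from h import *
pos()"
```

```text
t 31.88 h,y,z mm [ -4.  -34.   82.4] yaw -10.0 F(h,y,z) [ 5.4 -0.9  6.1] w 41.4 g 75.4
```

play_rows([
  [0.001,0,-0.002],
  [0,0,-0.002],
  [0,0,0],
  [0,0,0],
], turn=[0,0,0,0])

```text
time: 32.38
tool_pos: [0.5528, 0.128, 0.0804]
tool_rot: [0.0, 0.996, -0.087, 0.004]
contact_force: [-7.8, -2.9, 20.4]
gripper_width: 0.484
grasp_force: 78.1
```

play_rows([
  [0,0,0],
  [0,0,0],
  [0,0,0],
  [0,0,0],
], turn=[0,0,0,0], hand=0.048)

```text
time: 32.88
tool_pos: [0.5494, 0.1283, 0.075]
tool_rot: [0.0, 0.996, -0.087, -0.0]
contact_force: [0.4, -0.7, 2.6]
gripper_width: 0.56
grasp_force: 1.0
```

```bash
python3 -c "
from h import *
pos()"
```

```text
t 32.88 h,y,z mm [ -7.5 -34.   75. ] yaw -10.0 F(h,y,z) [ 0.5 -0.6  2.6] w 47.8 g 1.0
```

play_rows([
  [0,0,0.01],
  [-0.002,0,0.025],
  [-0.002,0,0.03],
  [-0.003,-0.02,0],
  [-0.003,-0.021,0],
  [0,0,0],
], turn=[0,0,0,0,0,0])

```text
time: 33.62
tool_pos: [0.5385, 0.0857, 0.1389]
tool_rot: [0.0, 0.996, -0.088, -0.001]
contact_force: [-0.0, 0.8, -0.9]
gripper_width: 0.558
grasp_force: 0.0
```

play_rows([
  [0,0,0],
  [0,0,0],
  [0,0,0],
], turn=[0,0,0], hand=0)

```text
time: 34.0
tool_pos: [0.5395, 0.0877, 0.14]
tool_rot: [-0.0, 0.996, -0.087, -0.0]
contact_force: [-0.1, -0.8, 0.6]
gripper_width: 0.001
grasp_force: 0.0
```

```bash
python3 -c "
from h import *
pos(); go(-5,-75,88)"
```

```text
t 34.0 h,y,z mm [-10.2 -75.8 140. ] yaw -10.0 F(h,y,z) [ 0.  -0.8  0.6] w 0.1 g 0.0
need [ 0.0053 -0.0001 -0.052 ]
```

play_rows([
  [0.0027,0,-0.026],
  [0.0026,0,-0.023],
  [0,0,-0.003],
  [0,0,0],
], turn=[0,0,0,0])

```text
time: 34.5
tool_pos: [0.545, 0.0874, 0.0886]
tool_rot: [-0.0, 0.996, -0.087, 0.0]
contact_force: [-0.8, -0.3, 1.0]
gripper_width: -0.001
grasp_force: 0.0
```

play_rows([
  [0.0007,0.004,0],
  [0.0007,0.004,0],
  [0.0007,0.004,0],
  [0.0007,0.004,0],
  [0.0007,0.004,0],
  [0.0005,0.003,0],
  [0,0,0],
], turn=[0,0,0,0,0,0,0])

```text
time: 35.38
tool_pos: [0.5487, 0.1107, 0.088]
tool_rot: [-0.0, 0.996, -0.087, -0.0]
contact_force: [-0.2, -1.2, 0.8]
gripper_width: -0.0
grasp_force: 0.1
```

play_rows([
  [0.0004,0.002,0],
  [0.0004,0.002,0],
  [0.0003,0.0015,0],
  [0,0,0],
  [0,0,0],
], turn=[0,0,0,0,0])

```text
time: 36.0
tool_pos: [0.5494, 0.1137, 0.0877]
tool_rot: [0.002, 0.996, -0.087, -0.001]
contact_force: [-1.4, -9.0, 0.9]
gripper_width: -0.001
grasp_force: 4.4
```

```bash
python3 -c "
from h import *
pos()"
```

```text
t 36.0 h,y,z mm [ -4.9 -48.4  87.7] yaw -10.0 F(h,y,z) [ 0.2 -9.1  0.9] w -0.0 g 4.4
```

play_rows([
  [0.0003,0.002,0],
  [0,0,0],
  [0,0,0],
], turn=[0,0,0])

```text
time: 36.38
tool_pos: [0.5494, 0.1138, 0.0876]
tool_rot: [0.004, 0.996, -0.087, -0.001]
contact_force: [-3.4, -15.2, 1.3]
gripper_width: 0.004
grasp_force: 8.0
```

play_rows([
  [-0.001,-0.006,0],
  [-0.001,-0.006,0],
  [-0.004,-0.004,0.03],
  [-0.02,0,0.04],
  [-0.02,0,0.02],
], turn=[0,0,0,0,0], hand=0)

```text
time: 37.0
tool_pos: [0.5048, 0.1021, 0.1809]
tool_rot: [-0.001, 0.996, -0.087, 0.002]
contact_force: [-0.6, 0.6, -0.2]
gripper_width: 0.002
grasp_force: 0.0
```

```bash
python3 fb.py narrow_c; python3 -c "
from h import *
pos(); p=np.array(state()['tool_pos']); print(np.round(np.array([.4258,-.101,.1])-p,4))"
```

```text
narrow_c [ 0.4392 -0.0981] 15.1 1.803
narrow_c [ 0.4392 -0.0982] 15.2 1.801
narrow_c [ 0.4396 -0.0979] 15.0 1.8
t 37.5 h,y,z mm [-47.6 -68.  177. ] yaw -10.0 F(h,y,z) [ 0.2 -0.2  0.3] w 0.3 g 0.0
[-0.0782 -0.2028 -0.077 ]
```

play_rows([
  [-0.0157,-0.0406,-0.0154],
  [-0.0157,-0.0406,-0.0154],
  [-0.0157,-0.0406,-0.0154],
  [-0.0157,-0.0406,-0.0154],
  [-0.0157,-0.0406,-0.0154],
  [0,0,0],
  [0,0,0],
], turn=[5,5,5,5,5,0,0], hand=0.052)

```text
time: 38.38
tool_pos: [0.4259, -0.1011, 0.1012]
tool_rot: [-0.0, 0.991, 0.13, 0.0]
contact_force: [-0.3, -0.1, 0.2]
gripper_width: 0.607
grasp_force: 0.0
```

```bash
python3 -c "
from h import *
pos(); p=np.array(state()['tool_pos']); print(np.round(np.array([.4255,-.1016,.033])-p,4))"
```

```text
t 38.38 h,y,z mm [ -89.3 -281.4  101.2] yaw 15.0 F(h,y,z) [-0.3 -0.2  0.2] w 51.9 g 0.0
[-0.0004 -0.0005 -0.0682]
```

play_rows([
  [0,0,-0.03],
  [0,0,-0.025],
  [0,0,-0.013],
  [0,0,0],
], turn=[0,0,0,0])

```text
time: 38.88
tool_pos: [0.4255, -0.1004, 0.0327]
tool_rot: [-0.0, 0.991, 0.131, -0.001]
contact_force: [0.5, -1.2, -0.1]
gripper_width: 0.609
grasp_force: 0.0
```

play_rows([
  [0,0,0],
  [0,0,0],
  [0,0,0],
  [0,0,0],
  [0,0,0],
], turn=[0,0,0,0,0], hand=0.015)

```text
time: 39.5
tool_pos: [0.427, -0.1017, 0.0347]
tool_rot: [0.001, 0.991, 0.13, 0.001]
contact_force: [0.6, 0.5, 6.1]
gripper_width: 0.315
grasp_force: 59.8
```

play_rows([
  [0,0,0.04],
  [0,0,0.05],
  [0,0,0],
  [0,0,0],
], turn=[0,0,0,0])

```text
time: 40.0
tool_pos: [0.4251, -0.1011, 0.1224]
tool_rot: [-0.0, 0.991, 0.131, -0.0]
contact_force: [-0.2, -0.2, -1.0]
gripper_width: 0.317
grasp_force: 59.3
```

```bash
python3 -c "
from h import *
pos(); go(-40,-63.3,105)"
```

```text
t 40.0 h,y,z mm [ -90.1 -281.5  122.4] yaw 15.0 F(h,y,z) [-0.1 -0.2 -1. ] w 27.0 g 59.3
need [ 0.0872  0.2062 -0.0174]
```

play_rows([
  [0.0174,0.0412,0],
  [0.0174,0.0412,0],
  [0.0174,0.0412,0],
  [0.0174,0.0412,0],
  [0.0174,0.0412,0],
  [0,0,-0.009],
  [0,0,-0.009],
  [0,0,0],
], turn=[-5,-5,-5,-5,-5,0,0,0])

```text
time: 41.0
tool_pos: [0.5108, 0.1038, 0.1027]
tool_rot: [0.0, 0.996, -0.088, -0.002]
contact_force: [-0.3, -0.8, -1.1]
gripper_width: 0.313
grasp_force: 59.5
```

```bash
python3 -c "
from h import *
pos(); go(-40,-63.3,95)"
```

```text
t 41.0 h,y,z mm [-41.3 -64.8 102.7] yaw -10.0 F(h,y,z) [-0.2 -0.8 -1.1] w 26.8 g 59.5
need [ 0.0016  0.0013 -0.0077]
```

play_rows([
  [0.0005,0.0015,-0.009],
  [-0.004,0.0007,-0.005],
  [-0.004,0.0007,-0.005],
  [0,0,0],
], turn=[0,0,0,0])

```text
time: 41.5
tool_pos: [0.5096, 0.1068, 0.0911]
tool_rot: [0.0, 0.996, -0.087, 0.006]
contact_force: [0.7, -2.9, 14.4]
gripper_width: 0.314
grasp_force: 62.4
```

play_rows([
  [-0.0027,0.0005,-0.0057],
  [-0.0027,0.0005,-0.0057],
  [-0.0025,0.0004,-0.005],
  [0,0,0],
  [0,0,0],
], turn=[0,0,0,0,0])

```text
time: 42.12
tool_pos: [0.5001, 0.1085, 0.0739]
tool_rot: [0.0, 0.996, -0.087, 0.003]
contact_force: [-5.2, -1.1, 14.5]
gripper_width: 0.318
grasp_force: 72.6
```

play_rows([
  [-0.01,0.0018,0.02],
  [0,0,0.025],
  [0,0,0],
  [0,0,0],
], turn=[0,0,0,0])

```text
time: 42.62
tool_pos: [0.4868, 0.1106, 0.1139]
tool_rot: [0.0, 0.996, -0.087, -0.0]
contact_force: [0.0, 0.4, -1.3]
gripper_width: 0.318
grasp_force: 70.3
```

```bash
python3 -c "
from h import *
pos(); go(-18,-63.3,110)"
```

```text
t 42.62 h,y,z mm [-66.1 -62.3 113.9] yaw -10.0 F(h,y,z) [-0.1  0.4 -1.3] w 27.2 g 70.3
need [ 0.0472 -0.0093 -0.0039]
```

play_rows([
  [0.015,-0.003,0.003],
  [0.015,-0.003,0.003],
  [0.015,-0.003,0.003],
  [0.0095,-0.0018,0],
  [0,0,0],
  [0,0,0],
  [0,0,0],
], turn=[0,0,0,0,0,0,0])

```text
time: 43.5
tool_pos: [0.5413, 0.1002, 0.1236]
tool_rot: [0.0, 0.996, -0.087, -0.0]
contact_force: [0.3, 0.6, -1.0]
gripper_width: 0.316
grasp_force: 70.3
```

```bash
python3 -c "
from h import *
pos(); go(-8.2,-63.3,95)
p=proj('side',[.552,.1,.1])[0]; x,y=int(p[0]),int(p[1])
snap('side','s1.png',(x-50,y-40,x+50,y+35),8)"
```

```text
t 43.5 h,y,z mm [-10.6 -63.1 123.6] yaw -10.0 F(h,y,z) [ 0.2  0.6 -1. ] w 27.0 g 70.3
need [ 0.0023 -0.0006 -0.0286]
```

View pics/s1.png

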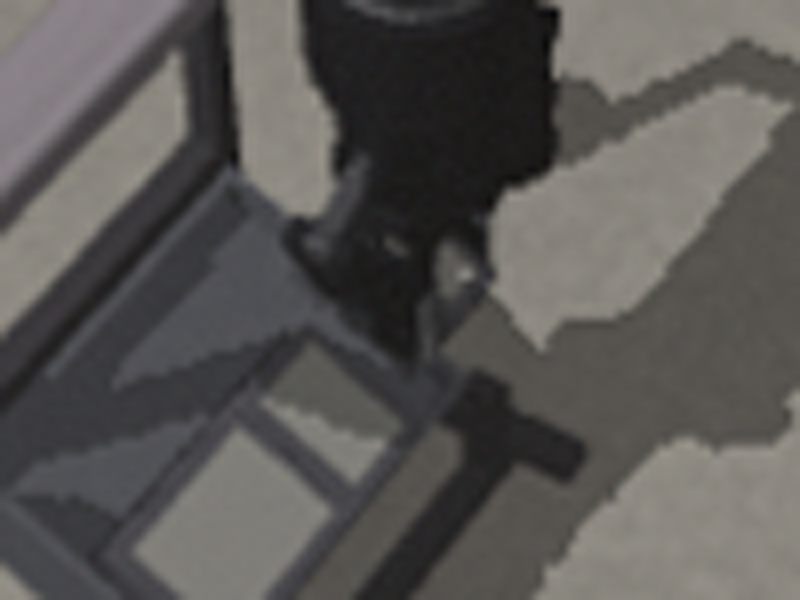

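play_rows([
  [0.001,-0.0003,-0.01],
  [0.0013,-0.0003,-0.01],
  [0,0,0],
  [0,0,0],
], turn=[0,0,0,0])

```text
time: 44.05
tool_pos: [0.544, 0.0995, 0.1036]
tool_rot: [0.0, 0.996, -0.087, -0.0]
contact_force: [0.9, 0.5, -1.1]
gripper_width: 0.318
grasp_force: 70.3
```

play_rows([
  [0,0,-0.004],
  [0,0,-0.003],
  [0,0,0],
  [0,0,0],
], turn=[0,0,0,0])

```text
time: 44.55
tool_pos: [0.5441, 0.0995, 0.0968]
tool_rot: [-0.0, 0.996, -0.087, 0.0]
contact_force: [0.6, -0.0, -0.6]
gripper_width: 0.318
grasp_force: 70.3
```

```bash
python3 -c "
from h import *
pos()"
```

```text
t 44.55 h,y,z mm [ -7.7 -63.3  96.8] yaw -10.0 F(h,y,z) [ 0.6  0.1 -0.6] w 27.2 g 70.3
```

play_rows([
  [0.0005,-0.0001,-0.003],
  [0.0005,-0.0001,-0.003],
  [0,0,0],
  [0,0,0],
], turn=[0,0,0,0])

```text
time: 45.05
tool_pos: [0.5451, 0.0993, 0.0908]
tool_rot: [-0.0, 0.996, -0.087, -0.0]
contact_force: [-0.2, -0.4, -1.6]
gripper_width: 0.318
grasp_force: 70.3
```

play_rows([
  [0,0,-0.002],
  [0,0,-0.002],
  [0,0,0],
  [0,0,0],
], turn=[0,0,0,0])

```text
time: 45.55
tool_pos: [0.5457, 0.0993, 0.0881]
tool_rot: [-0.0, 0.996, -0.087, 0.001]
contact_force: [-2.2, -0.1, 5.8]
gripper_width: 0.315
grasp_force: 71.2
```

```bash
python3 -c "
from h import *
pos()"
```

```text
t 45.55 h,y,z mm [ -6.1 -63.2  88.1] yaw -10.0 F(h,y,z) [-2.2 -0.4  5.8] w 26.9 g 71.2
```

play_rows([
  [-0.0017,0.0003,-0.0015],
  [-0.0017,0.0003,-0.001],
  [-0.0017,0.0003,-0.001],
  [0,0,0],
  [0,0,0],
], turn=[0,0,0,0,0])

```text
time: 46.18
tool_pos: [0.5454, 0.0994, 0.0877]
tool_rot: [0.0, 0.996, -0.087, 0.007]
contact_force: [7.2, -3.0, 7.4]
gripper_width: 0.316
grasp_force: 71.4
```

```bash
python3 -c "
from h import *
pos()"
```

```text
t 46.17 h,y,z mm [ -6.4 -63.2  87.7] yaw -10.0 F(h,y,z) [ 7.6 -1.7  7.4] w 27.0 g 71.4
```

play_rows([
  [0.001,0,-0.002],
  [0,0,-0.002],
  [0,0,0],
  [0,0,0],
], turn=[0,0,0,0])

```text
time: 46.68
tool_pos: [0.5451, 0.0998, 0.0848]
tool_rot: [0.0, 0.996, -0.087, 0.005]
contact_force: [-4.6, -2.2, 17.9]
gripper_width: 0.315
grasp_force: 74.8
```

play_rows([
  [0,0,0],
  [0,0,0],
  [0,0,0],
  [0,0,0],
], turn=[0,0,0,0], hand=0.0305)

```text
time: 47.18
tool_pos: [0.5414, 0.0995, 0.0795]
tool_rot: [0.001, 0.996, -0.087, 0.0]
contact_force: [1.2, -5.5, 4.8]
gripper_width: 0.357
grasp_force: 2.9
```

```bash
python3 -c "
from h import *
pos()"
```

```text
t 47.17 h,y,z mm [-10.4 -63.7  79.5] yaw -10.0 F(h,y,z) [ 2.1 -5.2  4.8] w 30.5 g 2.9
```

play_rows([
  [0,-0.0005,0.004],
  [0,0,0.008],
  [0,0,0.012],
  [0,0,0.02],
  [0,0,0.025],
  [0,0,0],
], turn=[0,0,0,0,0,0])

```text
time: 47.92
tool_pos: [0.5433, 0.1001, 0.1525]
tool_rot: [-0.001, 0.996, -0.087, 0.004]
contact_force: [0.2, -0.2, 0.3]
gripper_width: 0.353
grasp_force: 0.0
```

Run:
```python
from h import *
pos()
a=snap("side"); b=snap("top")
p=proj('side',[.57,.12,.1])[0]; q=proj('top',[.57,.14,.1])[0]
c=lambda im,p,r:cv2.resize(im[int(p[1])-r:int(p[1])+r,int(p[0])-r:int(p[0])+r],(400,400),interpolation=2)
cv2.imwrite("pics/t1_unused.png",np.hstack([c(a,p,35),c(b,q,40)])[:,:,::-1])
for n in("side",):
    for t in("narrow_c","middle_c","wide_c"):
        for k in trace(n,t)[:3]: print(t,n,round(k["p"],2),np.round(k["location"]),k["region"].sum())
# expected centres of tops in side view
for nm,y in(("wide",-36),("middle",-93),("narrow",-128),("narrow_now",-142)):
    P=TR@np.array([.028,y/1e3,.046])+[0,.0785,.05]; P=rz(YW)@P+[*RK,0]; print(nm,proj("side",P)[0].round(1))
```

```text
t 47.92 h,y,z mm [ -8.6 -62.8 152.5] yaw -10.0 F(h,y,z) [ 0.2 -0.2  0.3] w 30.2 g 0.0
narrow_c side 0.69 [298. 242.] 189
middle_c side 0.83 [288. 249.] 264
middle_c side 0.49 [329. 366.] 457
wide_c side 0.56 [274. 267.] 602
wide [276.4 263. ]
middle [288.4 248.3]
narrow [295.5 239.6]
narrow_now [298.3 236.2]
```

play_rows([
  [-0.003,-0.018,0],
  [-0.003,-0.017,0],
  [0,0,0],
], turn=[0,0,0])

```text
time: 48.55
tool_pos: [0.5347, 0.0631, 0.148]
tool_rot: [0.0, 0.996, -0.088, -0.0]
contact_force: [0.7, 0.6, -0.4]
gripper_width: 0.356
grasp_force: 0.0
```

play_rows([
  [0,0,0],
  [0,0,0],
  [0,0,0],
], turn=[0,0,0], hand=0)

```text
time: 48.92
tool_pos: [0.535, 0.065, 0.1483]
tool_rot: [-0.0, 0.996, -0.087, 0.0]
contact_force: [0.3, 0.5, 0.2]
gripper_width: -0.001
grasp_force: 0.0
```

```bash
python3 -c "
from h import *
pos(); go(-4,-98,86.5)
t='narrow_c'
snap('side'); k=trace('side',t); print([(round(i['p'],2),np.round(i['location']),i['region'].sum()) for i in k])"
```

```text
t 48.92 h,y,z mm [-10.7 -98.9 148.3] yaw -10.0 F(h,y,z) [0.2 0.5 0.2] w -0.1 g 0.0
need [ 0.0067 -0.0003 -0.0618]
[(0.64, array([289., 251.]), np.int64(329))]
```

play_rows([
  [0.0035,0,-0.03],
  [0.0032,0,-0.028],
  [0,0,-0.004],
  [0,0,0],
], turn=[0,0,0,0])

```text
time: 49.52
tool_pos: [0.5419, 0.0648, 0.0867]
tool_rot: [-0.0, 0.996, -0.087, 0.0]
contact_force: [0.3, -0.5, 0.1]
gripper_width: 0.001
grasp_force: 0.0
```

play_rows([
  [0.0006,0.0035,0],
  [0.0006,0.0035,0],
  [0.0005,0.003,0],
  [0.0005,0.003,0],
  [0.0005,0.003,0],
  [0.0004,0.002,0],
  [0,0,0],
], turn=[0,0,0,0,0,0,0])

```text
time: 50.4
tool_pos: [0.5448, 0.0829, 0.0861]
tool_rot: [-0.0, 0.996, -0.087, -0.0]
contact_force: [0.8, 0.1, 0.5]
gripper_width: -0.002
grasp_force: 0.1
```

play_rows([
  [0.0004,0.002,0],
  [0.0004,0.002,0],
  [0,0,0],
  [0,0,0],
], turn=[0,0,0,0])

```text
time: 50.9
tool_pos: [0.5452, 0.0858, 0.0859]
tool_rot: [0.001, 0.996, -0.087, -0.0]
contact_force: [0.3, -5.3, 0.2]
gripper_width: -0.003
grasp_force: 2.6
```

```bash
python3 -c "
from h import *
pos()"
```

```text
t 50.9 h,y,z mm [ -4.2 -76.6  85.9] yaw -10.0 F(h,y,z) [ 1.2 -5.1  0.2] w -0.3 g 2.6
```

play_rows([
  [0.0004,0.002,0],
  [0.0004,0.002,0],
  [0,0,0],
  [0,0,0],
], turn=[0,0,0,0])

```text
time: 51.4
tool_pos: [0.5455, 0.0861, 0.0858]
tool_rot: [0.005, 0.996, -0.087, -0.001]
contact_force: [-3.4, -18.8, 1.0]
gripper_width: 0.003
grasp_force: 9.7
```

play_rows([
  [-0.001,-0.007,0],
  [-0.001,-0.006,0],
  [-0.004,-0.004,0.03],
  [-0.03,-0.02,0.04],
  [-0.04,-0.03,0.03],
  [-0.04,-0.04,0],
  [-0.04,-0.04,0],
  [-0.04,-0.04,0],
], turn=[0,0,0,0,0,0,0,0])

```text
time: 52.4
tool_pos: [0.3494, -0.0968, 0.1867]
tool_rot: [0.0, 0.996, -0.086, 0.001]
contact_force: [0.3, -1.5, 0.7]
gripper_width: -0.0
grasp_force: 0.0
```

Run:
```python
from h import *
pos()
a=snap("side"); b=snap("top")
p=proj('side',[.57,.15,.1])[0]; q=proj('top',[.58,.16,.1])[0]
c=lambda im,p,r:cv2.resize(im[int(p[1])-r:int(p[1])+r,int(p[0])-r:int(p[0])+r],(400,400),interpolation=2)
v=c(a,p,30)
for y0,y1 in((-72,0),(-114,-72),(-142,-114)):
    P=np.array([[0,y0,46],[0,y1,46],[56,y1,46],[56,y0,46]])/1e3@TR.T+[0,.0785,.05]; P=P@rz(YW).T+[*RK,0]
    o=np.array([int(p[0]),int(p[1])])-30; g=(proj('side',P)-o+.5)*400/60
    cv2.polylines(v,[np.round(g).astype(int)],True,(0,255,0),1)
cv2.imwrite("pics/fin.png",np.hstack([v,c(a,p,30)])[:,:,::-1])
```

```text
t 52.4 h,y,z mm [-165.3 -290.4  186.7] yaw -9.9 F(h,y,z) [ 0.6 -1.4  0.7] w -0.0 g 0.0
```

View pics/fin.png

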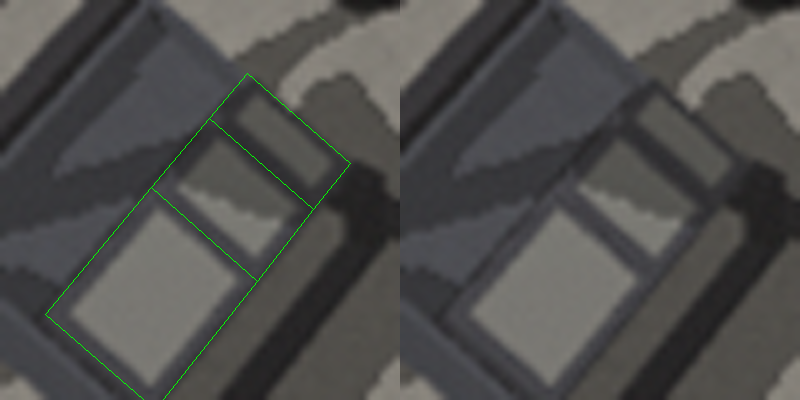

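The picture shows all three box tops lying inside the predicted green outlines. They run in one line, with their near edges even and no gaps (joints at about (205,235) and (262,165) px). I am handing it in.

```bash
python3 -c "
from h import *
print(job_done())"
```

```text
the job is handed in; nothing more can be done
None
```

The three boxes are in the rack in the order asked, as one tight row along the lower lip; the last picture shows them flat and square with no visible gaps, nothing else was touched as far as the force readings show, and I handed the job in at about 52.5 s.

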